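Offer up a turning blank to its glue block

ROBOT

A 6-joint arm with a two-finger parallel gripper is mounted at the origin on the work surface. World frame = base frame: x ahead of the robot, y to its left, z up, the work surface at z = 0. Lengths are in m, angles in rad, forces in N, time in s.
With the tool pointing down it reaches from about 0.3 to 0.875 m from the base axis. Payload 6.4 kg.
Tool frame: the origin (TCP) lies at the very end of the fingers, on their centre line; the grasp point (between the pads) lies 19 mm behind it; z points along the fingers, y is the line along which they close (so a half turn about z gives the same grasp; the last joint's range is limited). The gripper opens to 85 mm and grips with 20 to 120 N. Pads are 22 mm wide; open, the fingers measure 114 mm over their backs; the gripper's body (76 mm by 85 mm) begins 54 mm behind the grasp point. The pads swing forward as they close: fully open they stand 13 mm farther back than shut.
Start: joints at [-1.315, 0.181, 1.607, -0, 1.354, -0.206], TCP at [0.256, -0.515, 0.231] pointing down, gripper open.
Joint ranges: [-2.99, 2.99], [-0.89, 2.07], [0.3, 2.58], [-1.14, 4.28], [0, 2.63], [-3.12, 3.12]. Speed limits (rad/s): [2.57, 2.57, 3.01, 3.14, 3.14, 3.14].

INTERFACE

Orientations are given as a unit quaternion [w, x, y, z].
In Python, from bench import ctrl gives the robot as it stands.
- The arm moves only by the tool jog_arm, never from a script. Its argument "series" is a list that holds one entry, the list of rows, each a list of 7 numbers: the shift along the tool's x, y, z in mm, then the turn, a rotation vector about the tool's x, y, z in rad, then the finger opening in mm, from 0 to 85.4. In form: [[[tx, ty, tz, rx, ry, rz, gripper], ...]]. A call has exactly 10 rows; each row shifts and turns the commanded pose from where the row before left it, along the tool's axes as they then stand; what a row does not reach is not made up. A row lasts 1/10 s, in which the tool goes at most 50 mm and 8.59 degrees, less where a joint would pass 70% of its speed; a pose out of reach is approached as far as the arm can. A call with a gripper value outside its range is refused whole. The fingers move at their own pace and stop on an object; the grip force is fixed at half the most. Time passes only in rows, so rows that do not move let the fingers close, or fill a call up. It gives the time, the measured TCP pose, the force, the opening and the grip force at its end, in the units of the state.
- ctrl.get_obs(): the state, without advancing time (a new reading comes with each control period).
- ctrl.camera(name): name is "scene" or "top" or "wrist"; returns a dict with "frame" (384x512x3 uint8, blue, green, red), "z_map" (384x512 float32, m along the optical axis (not along the pixel's ray), 0 where there is no reading), "fx", "fy", "cx", "cy" (pixels), "xyz" and "rotation" of the camera in the world. Camera axes: x right, y down, z forward; pixel columns grow to the right and rows downward; lengths in m; the calibration is good to about 2 mm. A picture is of the moment at which its call begins.
- ctrl.hand_in(): hands the job in; it is judged then, once.
The state is a dict: "time_s": time; "q": joint angles; "dq": joint speeds; "joint_efforts": joint torques, N m; "eef_pos": TCP position; "eef_rot": TCP orientation; "wrist_force": force on the tool from outside, world axes, zero at the start; "torque": the same for the moment, N m; "opening": opening from 0.0 (shut) to 1.0 (fully open); "grasp_force": force on a finger pad.
Only numpy, scipy, OpenCV 4.12 (cv2) and the standard library are available. Lean on these libraries where they do the work, as an engineer would, in place of code of your own. Each camera call takes 0.05 s, during which the arm holds its last target. There are 200 camera calls.

TASK

The glue block on the faceplate has just been checked with the straight-edge still lying on it: put the straight-edge away, lying flat with its grip upward, in the long compartment of the tray, and let go of it. Then carry the square blank over the gouge rack, neither it nor the robot touching the rack, and finish while still holding it, upright and still, about 10 mm above the glue block, centred on it with its sides parallel to the block's, so the turner can sight the joint; the blank must never touch the block or the faceplate. Leave the round blank, the jar and the two small parts in the tray where they are.

Things in the scene. Friction and masses are not known exactly. Their poses are not given: they have to be found in the camera images.
- straightedge: Straight-edge: flat steel strip 160 x 30 x 5 mm; along its middle stands a dark wooden grip bar 90 mm long, 14 mm wide, its top 35 mm above the underside of the strip; 0.16 kg, loose. Origin: centre of the strip's underside; x along its length, y across (the 14 mm way), z up. Starts lying flat, centred within 10 mm, on top of the glue block.
- long_bay (a point): Centre of the inner floor (4 mm above the bench) of the long compartment of the tray; x along the compartment, z up. It is 190 x 44 mm inside, walls 4 mm thick and 12 mm high above the floor. The grey tray is fixed, 198 x 112 x 16 mm; on the +y side lie two short compartments (93 x 56 mm), each with a small part at most 8 mm tall.
- bracket: Small flat steel L bracket, 60 x 38 x 5 mm, loose in one of the short compartments; leave it alone. Origin: on its underside, near its middle.
- ring: Small brass ring, 38 mm across, 8 mm high, loose in the other short compartment; leave it alone. Origin: centre of its underside.
- faceplate: Steel lathe faceplate, a disc 140 mm across and 12 mm thick, fixed lying on the bench, with the plywood glue block standing at its centre. Origin: centre of the disc's underside, on the bench.
- glue_face (a point): Centre of the top face of the glue block, 48 mm above the bench. The block is square, 54 x 54 mm, 36 mm high above the faceplate; x and y are parallel to its sides, z up.
- blank: Square turning blank of pale wood, 54 x 54 mm, 80 mm tall, standing loose on the bench beyond the rack (0.11 to 0.22 kg). Origin: centre of its underside; x and y parallel to its sides, z up. All four sides are alike.
- dowel: Round blank of the same wood, 54 mm in diameter, 80 mm tall, standing loose near the square one; leave it alone. Origin: centre of its underside.
- jar: Jar, 60 mm in diameter, 85 mm tall, standing at the far side of the bench; leave it alone. Origin: centre of its underside.
- rack_top (a point): Middle of the top of the gouge rack, 120 mm above the bench, the rack's highest level; x along the rack. The rack is fixed: two wooden uprights 310 mm apart holding three turning gouges one above another, 380 mm long over all, 44 mm thick (feet 90 mm). Blanks stand on its +y side, faceplate and tray on its -y side.
- rack: The whole gouge rack. Origin: on the bench straight below rack_top; same axes.
Not all that is in view belongs to the job. What is shaped like the blank but green or orange is not meant.

How it is judged:
By the outcome, as a careful person would: the job done as asked, in the order asked, and still so for the second after the job is handed in, while the arm keeps its last pose, push and grip.
It also fails if it takes over 64 s, if anything falls off the work surface, if the arm or the gripper's body presses on something with over 40 N, if the wrist force passes 120 N, or if a joint passes its speed limit or range.

## Working session

There is one attempt and no reset: what is moved stays moved. The work goes in short steps, Python scripts to look and compute and a tool call to move; the robot and the scene stay as the last step left them, time stands still between calls to the robot, and variables do not carry over. Pictures are saved under pics/ and viewed, at most 13 in all, crops included, and the job is handed in when it is done.

Besides the shell and the picture viewer there is one more tool, called after "Emit:" in YAML: its name, and indented under it one key for each argument. jog_arm: Moves the arm, as the interface text tells. Its arguments: {"type":"object","properties":{"series":{"type":"array"}},"required":["series"]}

```bash
mkdir -p pics; cat > h.py <<'E'
import numpy as np, cv2, pickle
from bench import ctrl
def shot(name,tag):
    c=ctrl.camera(name); cv2.imwrite(f'pics/{tag}.png',c['frame']); pickle.dump(c,open(f'{tag}.pkl','wb')); return c
def cloud(c):
    z=c['z_map']; v,u=np.mgrid[:z.shape[0],:z.shape[1]]
    p=np.stack([(u-c['cx'])/c['fx']*z,(v-c['cy'])/c['fy']*z,z],-1)
    R=np.array(c['rotation'])
    if R.size==4:
        from scipy.spatial.transform import Rotation as Ro
        R=Ro.from_quat(np.roll(R.ravel(),-1)).as_matrix()
    return p@R.T+np.array(c['xyz'])
E
python3 - <<'E'
from h import *
a=shot('top','top0'); b=shot('scene','scene0')
print(a['xyz'],a['rotation'],a['fx']); print(b['xyz'])
for c in(a,b):
  P=cloud(c); print([np.round(P[v,u],3).tolist() for v,u in((100,100),(200,256),(300,400))])
print(ctrl.get_obs())
E
```

```text
[0.3728417  0.03459967 1.0401296 ] [-0.08049605  0.74145687 -0.66189267  0.07523422] 406.014720619899
[ 1.39199352 -0.09819812  1.23493095]
[[0.807, 0.492, 0.004], [0.578, 0.036, 0.001], [0.368, -0.346, 0.002]]
[[-0.022, -0.375, 0.0], [0.532, 0.084, -0.0], [0.933, 0.39, 0.0]]
{'time_s': 0.1, 'q': array([-1.31526024e+00,  1.81455459e-01,  1.60790038e+00,  2.71575935e-05,
        1.35382232e+00, -2.06308559e-01]), 'dq': array([ 0.00011895, -0.00405837, -0.0025246 , -0.00089073, -0.00214814,
       -0.00100564]), 'joint_efforts': array([ 2.20659631e-04, -4.45873082e+01, -3.52238345e+01, -2.12201412e-04,
        4.11590692e-03, -4.00699003e-05]), 'eef_pos': array([ 0.25611087, -0.51425795,  0.23048429]), 'eef_rot': array([-7.92838483e-04,  9.73456078e-01,  2.28872532e-01, -6.25656477e-06]), 'wrist_force': array([0.27921778, 0.47434499, 0.2690549 ]), 'torque': array([0.00048582, 0.00305997, 0.02542345]), 'grasp_force': 0.0, 'opening': 0.9979264941194479}
```

View pics/top0.png

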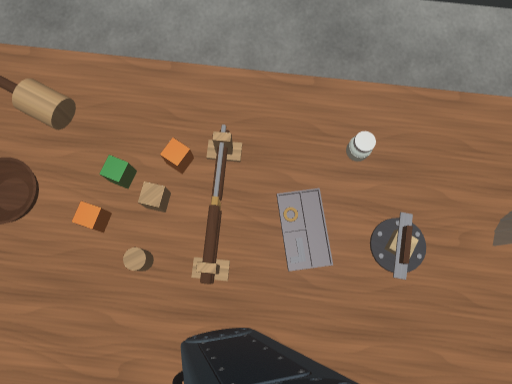

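View pics/scene0.png

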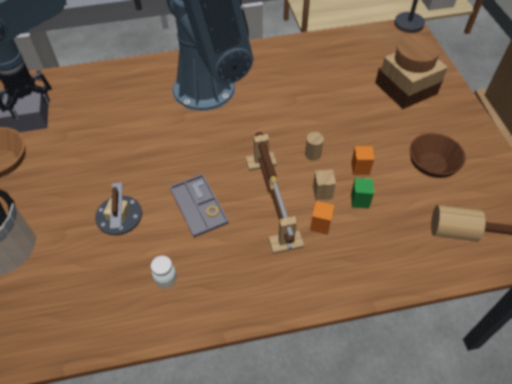

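The top view shows the square blank at (152,195), the dowel at (135,259), the rack running from (223,130) to (208,275), and the tray at (304,230). The tray's long bay is on its right side. The straight-edge is at (404,246) on the faceplate. The scene view shows the same layout. Next I'll measure them.

```bash
cat >> h.py <<'E'
def rect(P,m,step=1):
    q=(P[m][:,:2]*1000).astype(np.float32)
    (c,s,a)=cv2.minAreaRect(q); 
    if s[0]<s[1]: s=(s[1],s[0]); a-=90
    a=(a+90)%180-90
    return np.round(c,1).tolist(),np.round(s,1).tolist(),round(a,1),len(q),'mean',np.round(q.mean(0),1).tolist()
def roi(shape,x0,y0,x1,y1):
    m=np.zeros(shape,bool); m[y0:y1,x0:x1]=1; return m
E
python3 - <<'E'
from h import *
c=pickle.load(open('top0.pkl','rb')); P=cloud(c); Z=P[...,2]; s=Z.shape
R=lambda *a: roi(s,*a)
def band(n,r,lo,hi):
    m=R(*r)&(Z>lo)&(Z<hi)
    print(n, rect(P,m) if m.sum()>4 else m.sum(), 'z',np.round(np.median(Z[m]),4))
for n,r in dict(blank=(138,175,172,212),or1=(155,130,195,172),green=(95,150,135,185),or2=(70,198,105,232)).items(): band(n,r,.06,.1)
band('dowel',(120,240,150,275),.06,.1)
band('jar',(340,125,380,165),.07,.1)
band('tray',(270,180,340,280),.01,.022)
band('disc',(360,205,440,290),.006,.02)
band('strip',(360,205,440,290),.046,.06)
band('grip',(360,205,440,290),.07,.1)
band('block',(360,205,440,290),.035,.06)
band('rack',(185,120,245,290),.02,.14)
band('racktop',(185,120,245,290),.095,.14)
z=c['z_map']; print(Z[R(360,205,440,290)].max())
big=cv2.resize(c['frame'][200:290,270:440],None,fx=4.5,fy=4.5,interpolation=cv2.INTER_CUBIC); cv2.imwrite('pics/crop1.png',big)
E
```

```text
blank ([547.5, 288.4], [54.7, 54.2], 83.3, 550, 'mean', [546.2999877929688, 286.70001220703125]) z 0.08
or1 ([660.6, 248.6], [55.4, 54.8], 62.5, 522, 'mean', [658.2000122070312, 247.10000610351562]) z 0.0803
green ([600.8, 390.2], [55.6, 54.4], 73.0, 546, 'mean', [599.5, 387.70001220703125]) z 0.0803
or2 ([480.2, 433.6], [55.5, 53.5], 78.5, 577, 'mean', [479.70001220703125, 430.70001220703125]) z 0.0801
dowel ([391.1, 302.9], [53.7, 50.8], -83.2, 459, 'mean', [391.1000061035156, 300.6000061035156]) z 0.08
jar ([738.8, -216.0], [51.8, 50.3], -84.6, 375, 'mean', [737.2999877929688, -215.1999969482422]) z 0.0854
tray ([515.4, -93.2], [198.4, 112.5], 14.2, 820, 'mean', [513.2999877929688, -89.5]) z 0.0153
disc ([512.7, -338.3], [200.5, 176.5], -82.1, 1435, 'mean', [499.6000061035156, -325.0]) z 0.0127
strip ([496.8, -331.8], [162.0, 61.8], -14.8, 698, 'mean', [495.0, -327.20001220703125]) z 0.0527
grip ([496.8, -329.1], [89.7, 15.5], -3.3, 301, 'mean', [496.29998779296875, -327.70001220703125]) z 0.0826
block ([496.8, -331.8], [162.0, 61.8], -14.8, 752, 'mean', [495.5, -326.3999938964844]) z 0.0525
rack ([543.5, 168.6], [379.5, 117.7], 1.0, 2226, 'mean', [539.2000122070312, 133.8000030517578]) z 0.1071
racktop ([544.1, 131.6], [379.5, 44.0], 0.8, 1560, 'mean', [516.2999877929688, 130.60000610351562]) z 0.1109
1.0401295985382644
```

View pics/crop1.png

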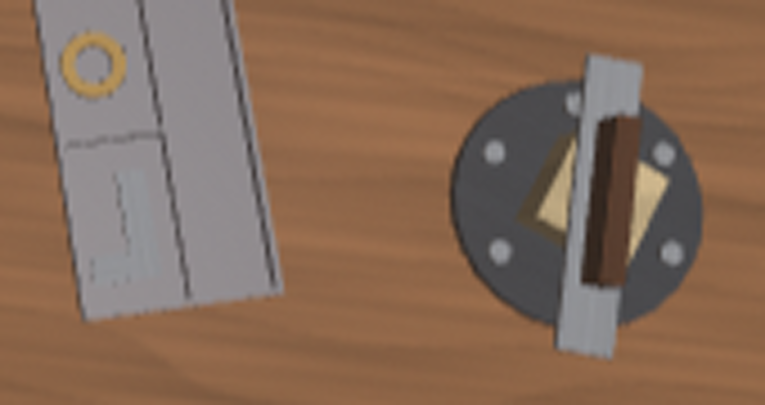

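The crop shows the long bay at right, at about (215,150). The straight-edge crosses the block and is turned about 30° relative to it. Now I'll move above it.

Emit:
jog_arm:
  series:
    - [[0, 0, 0, 0, 0, 0.13, 85], [0, 0, 0, 0, 0, 0.13, 85], [0, 0, 0, 0, 0, 0.13, 85], [0, 0, 0, 0, 0, 0.13, 85], [38, -32, 0, 0, 0, 0, 85], [38, -32, 0, 0, 0, 0, 85], [38, -32, 0, 0, 0, 0, 85], [38, -32, 0, 0, 0, 0, 85], [38, -32, 0, 0, 0, 0, 85], [38, -32, 0, 0, 0, 0, 85]]

```text
time_s: 1.1
eef_pos: [0.4962, -0.3347, 0.2309]
eef_rot: [-0.0, 1.0, -0.029, -0.0]
wrist_force: [-0.2, -0.4, 0.4]
opening: 0.995
grasp_force: 0.0
```

```bash
cat >> h.py <<'E'
from scipy.spatial.transform import Rotation as Ro
def pose():
    o=ctrl.get_obs(); q=o['eef_rot']; R=Ro.from_quat(np.roll(q,-1)).as_matrix()
    return o,o['eef_pos']*1000,R
def go(x,y,z,yaw,verbose=True):
    "shift (tool axes, after turning) and rz needed to reach world mm / yaw deg of tool x (mod 180)"
    o,p,R=pose(); th=np.degrees(np.arctan2(R[1,0],R[0,0])); d=(yaw-th+90)%180-90
    t=np.radians(th+d); dx,dy,dz=x-p[0],y-p[1],z-p[2]
    print('p',p.round(1),'yaw',th.round(2),'tilt',np.degrees(np.arccos(-R[2,2])).round(2),'F',o['wrist_force'].round(1),'grip',round(float(o['grasp_force']),1),'op',round(float(o['opening']),3),'q6',o['q'][5].round(2),'t',o['time_s'])
    print('turn rz %.3f; shift after turn x %.1f y %.1f z %.1f; before turn x %.1f y %.1f'%(-np.radians(d),np.cos(t)*dx+np.sin(t)*dy,np.sin(t)*dx-np.cos(t)*dy,-dz,
      *(lambda s:(np.cos(s)*dx+np.sin(s)*dy,np.sin(s)*dx-np.cos(s)*dy))(np.radians(th))))
E
python3 - <<'E'
from h import *
w=shot('wrist','w1'); P=cloud(w); Z=P[...,2]; print(w['xyz'])
H=lambda lo,hi:(Z>lo)&(Z<hi)&(abs(P[...,0]-.497)<.11)&(abs(P[...,1]+.33)<.09)
for n,lo,hi in(('grip',.072,.09),('strip',.0505,.06),('block',.044,.0503),('disc',.008,.016)):
    m=H(lo,hi); print(n,rect(P,m) if m.sum()>5 else 0)
go(496.8,-329.1,64,-3.3)
E
```

```text
[ 0.56655858 -0.33747953  0.37331782]
grip ([497.8, -328.2], [89.7, 13.8], -4.6, 1169, 'mean', [500.1000061035156, -328.29998779296875])
strip ([497.2, -327.9], [160.1, 30.1], -4.3, 2716, 'mean', [506.70001220703125, -328.29998779296875])
block ([501.8, -331.4], [54.1, 54.0], 66.2, 898, 'mean', [500.29998779296875, -336.5])
disc ([502.5, -331.5], [138.3, 135.1], 83.1, 5462, 'mean', [506.20001220703125, -332.29998779296875])
p [ 501.5 -329.4  231. ] yaw -3.07 tilt 0.27 F [0.9 4.8 0.2] grip 0.0 op 0.996 q6 0.84 t 1.15
turn rz 0.004; shift after turn x -4.7 y -0.0 z 167.0; before turn x -4.7 y -0.0
```

View pics/w1.png

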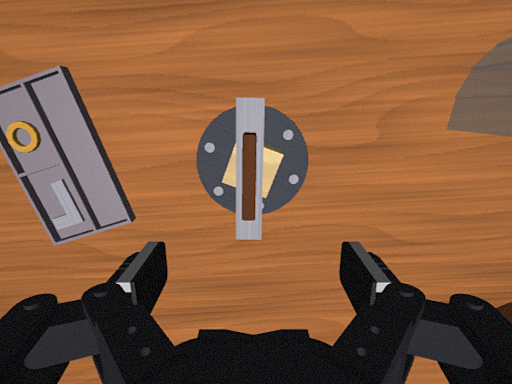

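The wrist view shows the straight-edge upright at (249,170) on the faceplate, clear of everything else. The depth fit is clean, so I'll descend and grip.

Emit:
jog_arm:
  series:
    - [[-4, -1, 30, 0, 0, 0.023, 85], [0, 0, 40, 0, 0, 0, 85], [0, 0, 40, 0, 0, 0, 70], [0, 0, 30, 0, 0, 0, 60], [0, 0, 20, 0, 0, 0, 50], [0, 0, 14, 0, 0, 0, 40], [0, 0, 0, 0, 0, 0, 40], [0, 0, 0, 0, 0, 0, 40], [0, 0, 0, 0, 0, 0, 30], [0, 0, 0, 0, 0, 0, 30]]

```text
time_s: 2.15
eef_pos: [0.4918, -0.3359, 0.0588]
eef_rot: [0.001, 0.999, -0.041, 0.001]
wrist_force: [0.1, 0.1, -0.4]
opening: 0.354
grasp_force: 0.0
```

```bash
python3 - <<'E'
from h import *
go(497.5,-328.1,57,-4.4)
E
```

```text
p [ 491.8 -335.9   58.8] yaw -4.65 tilt 0.15 F [ 0.1  0.1 -0.4] grip 0.0 op 0.354 q6 0.85 t 2.15
turn rz -0.004; shift after turn x 5.0 y -8.2 z 1.8; before turn x 5.0 y -8.2
```

Emit:
jog_arm:
  series:
    - [[1, -2, 0, 0, 0, 0, 40], [2, -3, 0, 0, 0, 0, 40], [2, -3, 0, 0, 0, 0, 40], [0, 0, 0, 0, 0, 0, 40], [0, 0, 0, 0, 0, 0, 40], [0, 0, 0, 0, 0, 0, 40], [0, 0, 0, 0, 0, 0, 40], [0, 0, 0, 0, 0, 0, 40], [0, 0, 0, 0, 0, 0, 40], [0, 0, 0, 0, 0, 0, 40]]

```text
time_s: 3.15
eef_pos: [0.4967, -0.3276, 0.0573]
eef_rot: [0.0, 0.999, -0.041, -0.0]
wrist_force: [0.6, -0.1, 0.3]
opening: 0.467
grasp_force: 0.0
```

```bash
python3 - <<'E'
from h import *
w=shot('wrist','w2'); P=cloud(w); Z=P[...,2]; print(w['xyz'])
H=lambda lo,hi:(Z>lo)&(Z<hi)&(abs(P[...,0]-.497)<.11)&(abs(P[...,1]+.33)<.09)
for n,lo,hi in(('grip',.072,.09),('strip',.0505,.06),('block',.044,.0503),('disc',.008,.016)):
    m=H(lo,hi); print(n,rect(P,m) if m.sum()>5 else 0)
w=shot('top','t2'); P=cloud(w); Z=P[...,2]
m=H(.0505,.06);print(rect(P,m))
go(497.5,-328.1,57,-4.4)
E
```

```text
[ 0.56683562 -0.33194058  0.19967819]
grip ([502.7, -328.4], [70.5, 57.5], 32.0, 6747, 'mean', [506.1000061035156, -328.5])
strip ([508.0, -326.4], [140.3, 40.3], -2.1, 8719, 'mean', [530.2999877929688, -330.5])
block ([501.7, -332.0], [54.5, 54.4], -24.0, 2715, 'mean', [504.29998779296875, -337.20001220703125])
disc ([502.3, -331.7], [138.5, 133.8], 85.2, 13869, 'mean', [518.0, -332.0])
([527.3, -331.2], [99.6, 31.3], -5.3, 210, 'mean', [551.0, -330.29998779296875])
p [ 496.7 -327.6   57.3] yaw -4.66 tilt 0.0 F [ 0.4 -0.4 -0.1] grip 0.0 op 0.469 q6 0.87 t 3.25
turn rz -0.004; shift after turn x 0.8 y 0.4 z 0.3; before turn x 0.8 y 0.4
```

View pics/w2.png

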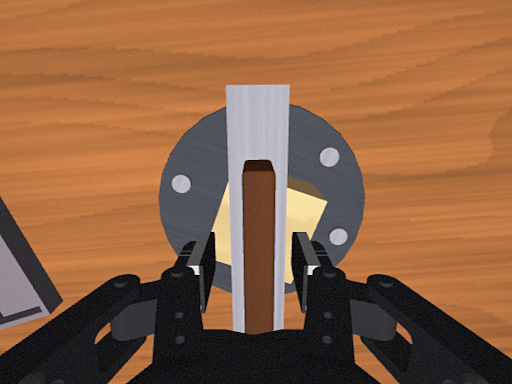

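The fingers straddle the grip bar (258,240) evenly. Now I'll close.

Emit:
jog_arm:
  series:
    - [[0, 0, 0, 0, 0, 0, 20], [0, 0, 0, 0, 0, 0, 10], [0, 0, 0, 0, 0, 0, 0], [0, 0, 0, 0, 0, 0, 0], [0, 0, 0, 0, 0, 0, 0], [0, 0, 0, 0, 0, 0, 0], [0, 0, -5, 0, 0, 0, 0], [0, 0, -20, 0, 0, 0, 0], [0, 0, -20, 0, 0, 0, 0], [0, 0, -10, 0, 0, 0, 0]]

```text
time_s: 4.25
eef_pos: [0.4971, -0.3278, 0.1137]
eef_rot: [0.0, 0.999, -0.041, 0.001]
wrist_force: [-0.3, -0.6, -1.7]
opening: 0.149
grasp_force: 58.9
```

```bash
python3 - <<'E'
from h import *
go(522.8,-122.3,112,14.2)
E
```

```text
p [ 497.1 -327.8  113.7] yaw -4.65 tilt 0.08 F [-0.3 -0.6 -1.7] grip 58.9 op 0.149 q6 0.87 t 4.25
turn rz -0.329; shift after turn x 75.3 y -192.9 z 1.7; before turn x 9.0 y -206.9
```

Emit:
jog_arm:
  series:
    - [[0, 0, 0, 0, 0, -0.11, 0], [0, 0, 0, 0, 0, -0.11, 0], [0, 0, 0, 0, 0, -0.11, 0], [10, -26, 0, 0, 0, 0, 0], [15, -38, 0, 0, 0, 0, 0], [15, -38, 0, 0, 0, 0, 0], [15, -38, 0, 0, 0, 0, 0], [13, -33, 0, 0, 0, 0, 0], [7, -19, 0, 0, 0, 0, 0], [0, 0, 0, 0, 0, 0, 0]]

```text
time_s: 5.25
eef_pos: [0.5215, -0.1199, 0.1117]
eef_rot: [-0.001, 0.992, 0.126, -0.001]
wrist_force: [0.1, -0.5, -1.2]
opening: 0.148
grasp_force: 59.0
```

Emit:
jog_arm:
  series:
    - [[0, 0, 0, 0, 0, 0, 0], [0, 0, 0, 0, 0, 0, 0], [0, 0, 0, 0, 0, 0, 0], [0, 0, 0, 0, 0, 0, 0], [0, 0, 0, 0, 0, 0, 0], [0, 0, 0, 0, 0, 0, 0], [0, 0, 0, 0, 0, 0, 0], [0, 0, 0, 0, 0, 0, 0], [0, 0, 0, 0, 0, 0, 0], [0, 0, 0, 0, 0, 0, 0]]

```text
time_s: 6.25
eef_pos: [0.5221, -0.1229, 0.1123]
eef_rot: [-0.0, 0.992, 0.124, -0.0]
wrist_force: [0.0, 0.1, -1.8]
opening: 0.153
grasp_force: 59.0
```

```bash
python3 - <<'E'
from h import *
w=shot('wrist','w3'); P=cloud(w); Z=P[...,2]
m=(Z>.01)&(Z<.022)&(P[...,0]>.35)&(P[...,0]<.7)&(abs(P[...,1]+.1)<.12); print('tray',rect(P,m))
m=(Z>.1)&(Z<.118)&(P[...,0]>.58)&(P[...,0]<.7)&(abs(P[...,1]+.1)<.06); print('strip far part',rect(P,m),P[m][:,2].mean())
a=shot('top','t3'); P=cloud(a); Z=P[...,2]; print(Z[230,304])
m=(abs(P[...,0]-.515)<.14)&(abs(P[...,1]+.093)<.1)&(Z>.01)&(Z<.022);print('tray',rect(P,m))
go(522.8,-122.3,112,14.2)
E
```

```text
tray ([526.4, -88.5], [176.0, 112.6], 14.0, 4554, 'mean', [550.2000122070312, -61.70000076293945])
strip far part ([588.6, -104.3], [30.1, 24.8], -75.9, 2893, 'mean', [590.7000122070312, -104.69999694824219]) 0.10756873196217127
0.5379533893637231
tray ([547.0, -75.3], [128.4, 93.5], 13.9, 304, 'mean', [559.4000244140625, -52.599998474121094])
p [ 522.1 -123.   112.3] yaw 14.26 tilt 0.0 F [ 0.7 -0.2 -1.2] grip 59.0 op 0.147 q6 0.87 t 6.35
turn rz 0.001; shift after turn x 0.8 y -0.5 z 0.3; before turn x 0.8 y -0.5
```

View pics/w3.png

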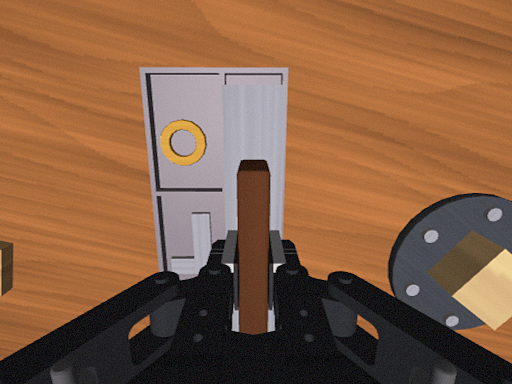

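The straight-edge, held at (255,240), is aligned with the long bay at (255,90). Now I'll lower it and release it just above the floor so the fingertips stay over the walls.

Emit:
jog_arm:
  series:
    - [[0, 0, 25, 0, 0, 0, 0], [0, 0, 30, 0, 0, 0, 0], [0, 0, 25, 0, 0, 0, 0], [0, 0, 10, 0, 0, 0, 0], [0, 0, 5.5, 0, 0, 0, 0], [0, 0, 0, 0, 0, 0, 0], [0, 0, 0, 0, 0, 0, 0], [0, 0, 0, 0, 0, 0, 0], [0, 0, 0, 0, 0, 0, 0], [0, 0, 0, 0, 0, 0, 0]]

```text
time_s: 7.35
eef_pos: [0.5225, -0.1232, 0.0174]
eef_rot: [0.0, 0.992, 0.124, 0.0]
wrist_force: [-0.7, 0.1, -2.4]
opening: 0.149
grasp_force: 59.1
```

Emit:
jog_arm:
  series:
    - [[0, 0, 0, 0, 0, 0, 20], [0, 0, 0, 0, 0, 0, 24], [0, 0, 0, 0, 0, 0, 28], [0, 0, 0, 0, 0, 0, 32], [0, 0, 0, 0, 0, 0, 32], [0, 0, 0, 0, 0, 0, 32], [0, 0, 0, 0, 0, 0, 32], [0, 0, -10, 0, 0, 0, 32], [0, 0, -35, 0, 0, 0, 32], [0, 0, -45, 0, 0, 0, 50]]

```text
time_s: 8.35
eef_pos: [0.5204, -0.1222, 0.1064]
eef_rot: [-0.001, 0.992, 0.124, -0.002]
wrist_force: [0.6, -0.4, -0.3]
opening: 0.531
grasp_force: 0.0
```

Emit:
jog_arm:
  series:
    - [[0, 0, -45, 0, 0, 0, 85], [0, 0, -45, 0, 0, 0, 85], [0, 0, -45, 0, 0, 0, 85], [0, 0, 0, 0, 0, 0, 85], [0, 0, 0, 0, 0, 0, 85], [0, 0, 0, 0, 0, 0, 85], [0, 0, 0, 0, 0, 0, 85], [0, 0, 0, 0, 0, 0, 85], [0, 0, 0, 0, 0, 0, 85], [0, 0, 0, 0, 0, 0, 85]]

```text
time_s: 9.35
eef_pos: [0.5219, -0.1229, 0.2412]
eef_rot: [-0.0, 0.992, 0.124, -0.0]
wrist_force: [-0.0, -0.2, -0.8]
opening: 0.998
grasp_force: 0.0
```

```bash
python3 - <<'E'
from h import *
w=shot('wrist','w4'); P=cloud(w); Z=P[...,2]
B=(abs(P[...,0]-.515)<.14)&(abs(P[...,1]+.093)<.1)
for n,lo,hi in(('walls',.0125,.022),('grip',.025,.06),('strip',.0065,.0115)):
    m=B&(Z>lo)&(Z<hi); print(n,rect(P,m),P[m][:,2].mean())
go(547,288,240,-6.7)
E
```

```text
walls ([515.2, -91.2], [198.6, 112.3], 14.1, 2452, 'mean', [524.2000122070312, -86.5]) 0.015609336930117944
grip ([523.8, -120.3], [89.1, 14.0], 13.9, 846, 'mean', [526.2999877929688, -119.69999694824219]) 0.03854275740389221
strip ([514.9, -91.1], [190.1, 104.5], 14.2, 3229, 'mean', [511.79998779296875, -103.5]) 0.0089710939475222
p [ 522.  -123.   241.4] yaw 14.25 tilt 0.04 F [-0.1 -0.   0.5] grip 0.0 op 0.995 q6 0.87 t 9.4
turn rz 0.366; shift after turn x -23.1 y -411.1 z 1.4; before turn x 125.4 y -392.2
```

View pics/w4.png

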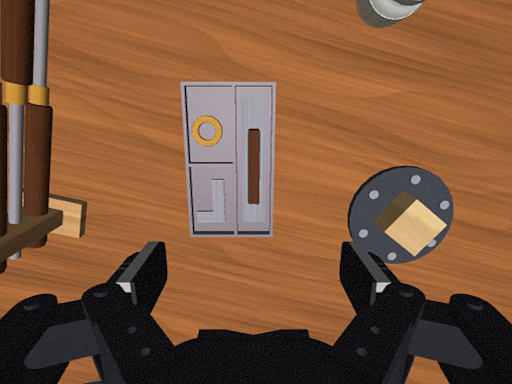

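The straight-edge lies flat in the long bay at (253,165), and the ring and bracket are undisturbed. Next I'll cross the rack high and empty, going to the blank.

Emit:
jog_arm:
  series:
    - [[0, 0, 0, 0, 0, 0.122, 85], [0, 0, 0, 0, 0, 0.122, 85], [0, 0, 0, 0, 0, 0.122, 85], [-2, -25, 0, 0, 0, 0, 85], [-2, -40, 0, 0, 0, 0, 85], [-3, -45, 0, 0, 0, 0, 85], [-3, -45, 0, 0, 0, 0, 85], [-3, -45, 0, 0, 0, 0, 85], [-3, -45, 0, 0, 0, 0, 85], [-3, -45, 0, 0, 0, 0, 85]]

```text
time_s: 10.4
eef_pos: [0.537, 0.1691, 0.2419]
eef_rot: [-0.0, 0.998, -0.059, 0.0]
wrist_force: [1.3, -0.4, 0.4]
opening: 0.992
grasp_force: 0.0
```

Emit:
jog_arm:
  series:
    - [[-2, -45, 0, 0, 0, 0, 85], [-2, -45, 0, 0, 0, 0, 85], [0, -31, 0, 0, 0, 0, 85], [0, 0, 0, 0, 0, 0, 85], [0, 0, 0, 0, 0, 0, 85], [0, 0, 0, 0, 0, 0, 85], [0, 0, 0, 0, 0, 0, 85], [0, 0, 0, 0, 0, 0, 85], [0, 0, 0, 0, 0, 0, 85], [0, 0, 0, 0, 0, 0, 85]]

```text
time_s: 11.4
eef_pos: [0.5475, 0.2874, 0.2419]
eef_rot: [-0.0, 0.998, -0.059, 0.0]
wrist_force: [-0.5, 0.1, -0.4]
opening: 0.991
grasp_force: 0.0
```

```bash
python3 - <<'E'
from h import *
c=pickle.load(open('w4.pkl','rb')); P=cloud(c); Z=P[...,2]
m=(Z>.046)&(Z<.052)&(abs(P[...,0]-.502)<.06)&(abs(P[...,1]+.332)<.06); print('block from w4',rect(P,m))
w=shot('wrist','w5'); P=cloud(w); Z=P[...,2]; o,p,R=pose()
m=(Z>.076)&(Z<.084)&(abs(P[...,0]-.547)<.05)&(abs(P[...,1]-.288)<.05); r=rect(P,m); print('blank',r,Z[m].mean())
d=np.array([*r[0],80])-p; print('blank in tool',(R.T@d).round(1))
b=R@[0,-2.15,0]; go(r[0][0]-b[0],r[0][1]-b[1],36,r[2] if abs(r[2])<45 else r[2]-90)
E
```

```text
block from w4 ([501.6, -331.3], [55.4, 54.0], 66.1, 1807, 'mean', [502.3999938964844, -330.70001220703125])
blank ([549.0, 291.0], [53.9, 53.5], 83.4, 2524, 'mean', [549.7000122070312, 290.8999938964844]) 0.07978547137337604
blank in tool [  1.1  -3.6 161.9]
p [547.4 287.5 241.9] yaw -6.75 tilt 0.01 F [ 0.3  0.2 -0.5] grip 0.0 op 0.992 q6 1.98 t 11.45
turn rz -0.003; shift after turn x 1.2 y -1.5 z 205.9; before turn x 1.1 y -1.5
```

View pics/w5.png

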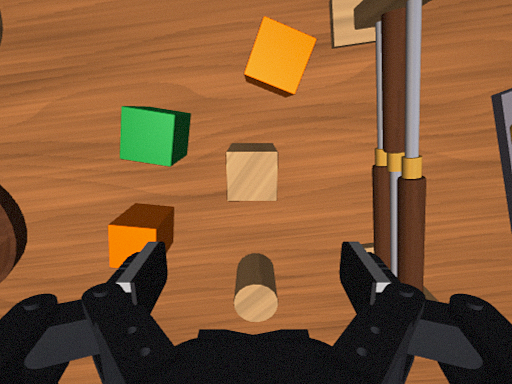

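The square blank is at (252,173), with the dowel (256,290), green block and orange blocks clear of the fingers. Now I'll descend and grip.

Emit:
jog_arm:
  series:
    - [[1, -1.5, 30, 0, 0, 0, 85], [0, 0, 40, 0, 0, 0, 85], [0, 0, 40, 0, 0, 0, 85], [0, 0, 40, 0, 0, 0, 85], [0, 0, 30, 0, 0, 0, 85], [0, 0, 18, 0, 0, 0, 85], [0, 0, 8, 0, 0, 0, 85], [0, 0, 0, 0, 0, 0, 85], [0, 0, 0, 0, 0, 0, 85], [0, 0, 0, 0, 0, 0, 85]]

```text
time_s: 12.45
eef_pos: [0.5497, 0.2896, 0.0375]
eef_rot: [-0.001, 0.998, -0.059, 0.001]
wrist_force: [0.9, 0.1, -0.4]
opening: 0.994
grasp_force: 0.0
```

Emit:
jog_arm:
  series:
    - [[0, 0, 0, 0, 0, 0, 70], [0, 0, 0, 0, 0, 0, 60], [0, 0, 0, 0, 0, 0, 52], [0, 0, 0, 0, 0, 0, 40], [0, 0, 0, 0, 0, 0, 20], [0, 0, 0, 0, 0, 0, 0], [0, 0, 0, 0, 0, 0, 0], [0, 0, 0, 0, 0, 0, 0], [0, 0, 0, 0, 0, 0, 0], [0, 0, 0, 0, 0, 0, 0]]

```text
time_s: 13.45
eef_pos: [0.5492, 0.2894, 0.0367]
eef_rot: [-0.0, 0.998, -0.059, 0.001]
wrist_force: [-0.2, -0.9, 5.7]
opening: 0.627
grasp_force: 63.4
```

```bash
python3 - <<'E'
from h import *
go(501.5,-334,235,-24)
E
```

```text
p [549.2 289.4  36.7] yaw -6.71 tilt 0.08 F [-0.2 -0.9  5.7] grip 63.4 op 0.627 q6 1.98 t 13.45
turn rz 0.302; shift after turn x 210.0 y 588.9 z -198.3; before turn x 25.5 y 624.7
```

Emit:
jog_arm:
  series:
    - [[0, 0, -5, 0, 0, 0, 0], [0, 0, -15, 0, 0, 0, 0], [0, 0, -30, 0, 0, 0, 0], [0, 0, -40, 0, 0, 0, 0], [0, 0, -40, 0, 0, 0, 0], [0, 0, -40, 0, 0, 0, 0], [0, 0, -20, 0, 0, 0, 0], [0, 0, -10, 0, 0, 0, 0], [0, 0, 0, 0, 0, 0, 0], [0, 0, 0, 0, 0, 0, 0]]

```text
time_s: 14.45
eef_pos: [0.5476, 0.289, 0.2344]
eef_rot: [0.0, 0.998, -0.059, -0.001]
wrist_force: [-0.0, 1.0, -2.2]
opening: 0.624
grasp_force: 63.2
```

```bash
python3 - <<'E'
from h import *
go(501.5,-334,235,-24)
s=shot('scene','s1')
w=shot('wrist','w6'); P=cloud(w); Z=P[...,2]; o,p,R=pose()
T=(P*1000-p)@R
m=(abs(T[...,1])<35)&(T[...,0]>0)&(T[...,0]<45)&(T[...,2]>-50)&(T[...,2]<50)
q=T[m]; print(len(q)); 
for a in range(-50,50,10):
    k=q[(q[:,2]>=a)&(q[:,2]<a+10)]
    if len(k)>20: print(a,len(k),np.percentile(k,[2,50,98],axis=0).round(1).tolist())
E
```

```text
p [547.6 289.  234.4] yaw -6.71 tilt 0.13 F [-0.   1.  -2.2] grip 63.2 op 0.624 q6 1.98 t 14.45
turn rz 0.302; shift after turn x 211.2 y 587.9 z -0.6; before turn x 27.0 y 624.1
15831
-50 10049 [[0.6, -30.3, -46.9], [13.6, -1.5, -43.2], [26.7, 28.1, -40.8]]
-40 1590 [[10.2, -33.9, -39.9], [26.5, -1.3, -35.4], [27.0, 31.0, -30.3]]
-30 1135 [[6.9, -33.9, -29.8], [26.5, -1.1, -25.4], [27.0, 34.1, -20.3]]
-20 844 [[7.0, -27.1, -19.8], [26.5, -1.1, -15.2], [27.0, 34.1, -10.2]]
-10 650 [[26.1, -26.8, -9.8], [26.5, -1.6, -5.2], [26.9, 23.7, -0.2]]
0 552 [[26.2, -27.2, 0.1], [26.5, -1.6, 4.8], [26.9, 23.4, 9.8]]
10 459 [[26.1, -27.2, 10.3], [26.5, -2.1, 15.1], [26.9, 23.4, 19.9]]
20 376 [[26.2, -27.0, 20.3], [26.5, -1.6, 24.9], [26.8, 23.2, 29.6]]
30 176 [[26.2, -26.8, 30.1], [26.5, -2.2, 32.6], [26.8, 23.2, 34.9]]
```

View pics/w6.png

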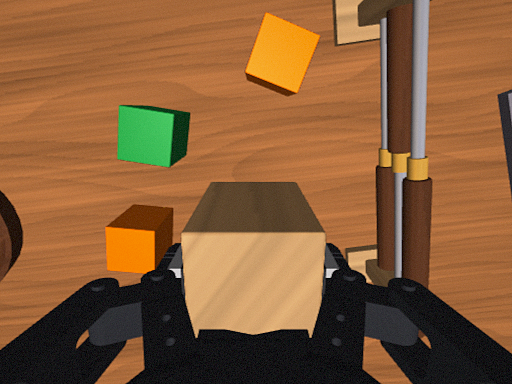

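The blank, held at (253,260), is upright (front face at a constant tool x of 26.5). Its measured centre in the tool frame is (-0.5, -1.9). Now I'll carry it over the rack with the underside at about 198 mm.

Emit:
jog_arm:
  series:
    - [[1, 20, 0, 0, 0, 0, 0], [2, 35, 0, 0, 0, 0, 0], [2, 45, 0, 0, 0, 0, 0], [2, 45, 0, 0, 0, 0, 0], [2, 45, 0, 0, 0, 0, 0], [2, 45, 0, 0, 0, 0, 0], [2, 45, 0, 0, 0, 0, 0], [2, 45, 0, 0, 0, 0, 0], [2, 45, 0, 0, 0, 0, 0], [2, 45, 0, 0, 0, 0, 0]]

```text
time_s: 15.55
eef_pos: [0.5177, -0.1266, 0.2343]
eef_rot: [-0.001, 0.998, -0.059, -0.001]
wrist_force: [0.7, -0.2, -1.5]
opening: 0.627
grasp_force: 63.4
```

Emit:
jog_arm:
  series:
    - [[2, 35, 0, 0, 0, 0, 0], [2, 20, 0, 0, 0, 0, 0], [0, 0, 0, 0, 0, 0.1, 0], [0, 0, 0, 0, 0, 0.1, 0], [0, 0, 0, 0, 0, 0.1, 0], [0, 0, 0, 0, 0, 0, 0], [0, 0, 0, 0, 0, 0, 0], [0, 0, 0, 0, 0, 0, 0], [0, 0, 0, 0, 0, 0, 0], [0, 0, 0, 0, 0, 0, 0]]

```text
time_s: 16.55
eef_pos: [0.5164, -0.1802, 0.2357]
eef_rot: [-0.0, 0.978, -0.207, -0.0]
wrist_force: [0.5, -0.5, -1.0]
opening: 0.629
grasp_force: 63.5
```

```bash
cat >> h.py <<'E'
def held(tag):
    w=shot('wrist',tag); P=cloud(w); Z=P[...,2]; o,p,R=pose(); T=(P*1000-p)@R
    m=(abs(T[...,1])<35)&(T[...,0]>20)&(T[...,0]<32)&(T[...,2]>2)&(T[...,2]<34); k=T[m]
    y=np.percentile(k[:,1],[2,98]); s=np.polyfit(k[:,2],k[:,0],1)[0],np.polyfit(k[:,1],k[:,0],1)[0]
    print('held face x',np.median(k[:,0]).round(2),'y',y.round(1),'slopes dx/dz,dx/dy',np.round(s,4)); return P,p,R
E
python3 - <<'E'
from h import *
P,p,R=held('w7'); Z=P[...,2]
m=(Z>.044)&(Z<.052)&(abs(P[...,0]-.502)<.06)&(abs(P[...,1]+.332)<.06); r=rect(P,m); print('block',r,Z[m].mean())
b=np.array([*r[0],48])
t=b-R@[-.5,-1.9,0]; print(t); go(t[0],t[1],120,-24)
E
```

```text
held face x 26.01 y [-27.   23.6] slopes dx/dz,dx/dy [-0.0011  0.0002]
block ([501.7, -331.3], [55.2, 53.0], 66.2, 2512, 'mean', [502.6000061035156, -330.8999938964844]) 0.04764657100989595
[ 501.38850497 -333.23983784   47.99999265]
p [ 516.4 -180.1  235.8] yaw -23.87 tilt 0.0 F [-0.1 -0.2 -1.9] grip 63.5 op 0.624 q6 1.43 t 16.6
turn rz 0.002; shift after turn x 48.6 y 146.0 z 115.8; before turn x 48.2 y 146.1
```

View pics/w7.png

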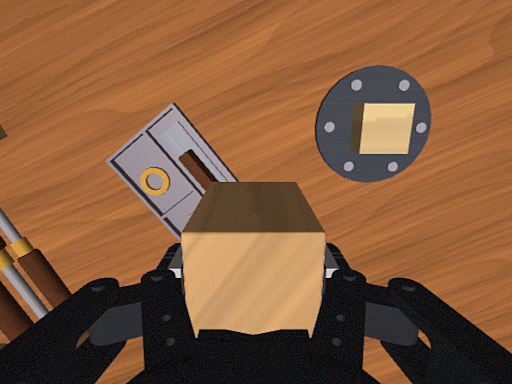

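The block is at (386,128), with its sides parallel to the image and therefore to the tool. Moving over it.

Emit:
jog_arm:
  series:
    - [[6.5, 20, 0, 0, 0, 0, 0], [12, 36, 0, 0, 0, 0, 0], [14, 42, 0, 0, 0, 0, 0], [10, 30, 0, 0, 0, 0, 0], [6, 18, 0, 0, 0, 0, 0], [0, 0, 30, 0, 0, 0, 0], [0, 0, 40, 0, 0, 0, 0], [0, 0, 30, 0, 0, 0, 0], [0, 0, 12, 0, 0, 0, 0], [0, 0, 4, 0, 0, 0, 0]]

```text
time_s: 17.6
eef_pos: [0.5011, -0.3323, 0.1184]
eef_rot: [-0.001, 0.978, -0.207, -0.001]
wrist_force: [0.0, -0.4, -0.1]
opening: 0.632
grasp_force: 63.4
```

Emit:
jog_arm:
  series:
    - [[0, 0, 0, 0, 0, 0, 0], [0, 0, 0, 0, 0, 0, 0], [0, 0, 0, 0, 0, 0, 0], [0, 0, 0, 0, 0, 0, 0], [0, 0, 0, 0, 0, 0, 0], [0, 0, 10, 0, 0, 0, 0], [0, 0, 6, 0, 0, 0, 0], [0, 0, 0, 0, 0, 0, 0], [0, 0, 0, 0, 0, 0, 0], [0, 0, 0, 0, 0, 0, 0]]

```text
time_s: 18.6
eef_pos: [0.5016, -0.3335, 0.1039]
eef_rot: [0.0, 0.978, -0.207, 0.0]
wrist_force: [0.3, -0.1, -1.5]
opening: 0.627
grasp_force: 63.4
```

```bash
python3 - <<'E'
from h import *
P,p,R=held('w8'); T=(P*1000-p)@R
print('blank top z in tool', np.median(T[(abs(T[...,1])<20)&(T[...,0]>5)&(T[...,0]<24)&(T[...,2]<-38)&(T[...,2]>-48)][:,2]))
Z=P[...,2]; d=(Z>.009)&(Z<.0145)&(np.hypot(P[...,0]-.502,P[...,1]+.332)<.08); print('disc',rect(P,d))
go(501.4,-333.3,94.7,-24)
s=shot('scene','s2'); P=cloud(s); Z=P[...,2]
B=(abs(P[...,0]-.51)<.06)&(abs(P[...,1]+.333)<.06)
f=B&(Z>.02)&(Z<.1)
T=(P*1000-p)@R
for n,lo,hi in(('block',.016,.044),('blank',.068,.1)):
    k=T[B&(Z>lo)&(Z<hi)]; print(n,len(k),np.percentile(k,[2,25,50,75,98],axis=0).round(1).tolist())
v,u=np.nonzero(f); cv2.imwrite('pics/s2c.png',cv2.resize(s['frame'][v.min()-25:v.max()+25,u.min()-25:u.max()+25],None,fx=6,fy=6,interpolation=cv2.INTER_CUBIC)[:600,:800])
E
```

```text
held face x 25.92 y [-27.   23.5] slopes dx/dz,dx/dy [-0.0017 -0.0004]
blank top z in tool -42.92948107862793
disc ([519.4, -339.1], [139.7, 101.3], 66.2, 9478, 'mean', [530.2000122070312, -344.1000061035156])
p [ 501.7 -333.5  104. ] yaw -23.91 tilt 0.02 F [ 0.2  0.4 -0.8] grip 63.4 op 0.628 q6 1.2 t 18.65
turn rz 0.002; shift after turn x -0.4 y -0.1 z 9.3; before turn x -0.4 y -0.1
block 263 [[-49.8, -59.4, 60.4], [-2.3, -28.0, 71.6], [23.9, -24.7, 82.5], [26.5, 6.4, 86.1], [58.3, 53.2, 87.8]]
blank 165 [[-25.6, -28.4, 5.7], [7.7, -26.6, 13.0], [23.9, -19.2, 19.4], [25.3, 3.9, 27.0], [27.7, 24.0, 35.0]]
```

View pics/s2c.png

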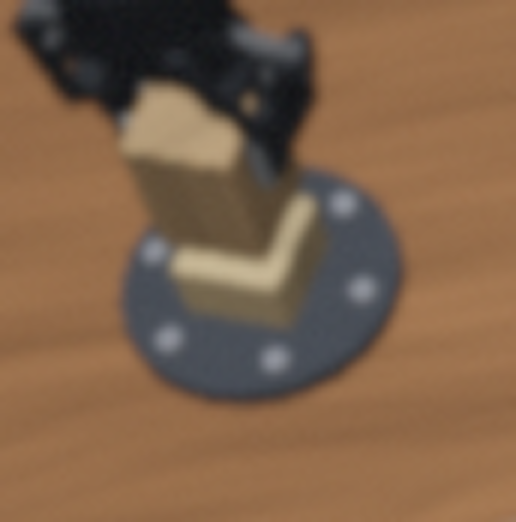

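The scene crop shows the blank aligned over the block, with the edges parallel. I'll compare their faces within this one view.

```bash
python3 - <<'E'
from h import *
s=pickle.load(open('s2.pkl','rb')); P=cloud(s); o,p,R=pose(); T=(P*1000-p)@R
for n,lo,hi in(('block',60,86),('blank',4,33)):
    a=(T[...,2]>lo)&(T[...,2]<hi)
    fx=T[a&(abs(T[...,0]-26)<4)&(abs(T[...,1])<22)]; fy=T[a&(abs(T[...,1]+27)<5)&(abs(T[...,0])<22)]
    print(n,'x face',len(fx),np.median(fx[:,0]).round(2),fx[:,0].std().round(2),'y face',len(fy),np.median(fy[:,1]).round(2),fy[:,1].std().round(2))
c=pickle.load(open('w7.pkl','rb')); P=cloud(c)
a=(P[...,2]>.0465)&(P[...,2]<.049)&(abs(P[...,0]-.502)<.06)&(abs(P[...,1]+.332)<.06); t=np.radians(-23.91)
q=P[a][:,:2]*1000-[501.7,-333.5]; X=q@[np.cos(t),np.sin(t)]; Y=q@[np.sin(t),-np.cos(t)]
f=lambda v:np.percentile(v,[.5,99.5]); print('block in present tool frame (wrist)',f(X),f(Y),f(X).mean(),f(Y).mean())
E
```

```text
block x face 66 25.43 1.38 y face 52 -26.63 0.99
blank x face 75 25.16 1.28 y face 52 -26.92 1.07
block in present tool frame (wrist) [-27.22074463  25.52274258] [-29.27279532  24.47904025] -0.8490010274957296 -2.396877538549564
```

Lateral alignment agrees within about 0.5 mm in both views. Now the final descent to a 10 mm gap.

Emit:
jog_arm:
  series:
    - [[0, 0, 3, 0, 0, 0, 0], [0, 0, 3, 0, 0, 0, 0], [0, 0, 2, 0, 0, 0, 0], [0, 0, 1, 0, 0, 0, 0], [0, 0, 0, 0, 0, 0, 0], [0, 0, 0, 0, 0, 0, 0], [0, 0, 0, 0, 0, 0, 0], [0, 0, 0, 0, 0, 0, 0], [0, 0, 0, 0, 0, 0, 0], [0, 0, 0, 0, 0, 0, 0]]

```text
time_s: 19.7
eef_pos: [0.5016, -0.3334, 0.0948]
eef_rot: [0.0, 0.978, -0.207, 0.0]
wrist_force: [0.5, -1.0, -0.3]
opening: 0.622
grasp_force: 63.4
```

Emit:
jog_arm:
  series:
    - [[0, 0, 0, 0, 0, 0, 0], [0, 0, 0, 0, 0, 0, 0], [0, 0, 0, 0, 0, 0, 0], [0, 0, 0, 0, 0, 0, 0], [0, 0, 0, 0, 0, 0, 0], [0, 0, 0, 0, 0, 0, 0], [0, 0, 0, 0, 0, 0, 0], [0, 0, 0, 0, 0, 0, 0], [0, 0, 0, 0, 0, 0, 0], [0, 0, 0, 0, 0, 0, 0]]

```text
time_s: 20.7
eef_pos: [0.5015, -0.3334, 0.0948]
eef_rot: [0.0, 0.978, -0.207, -0.0]
wrist_force: [-0.9, 0.4, -1.2]
opening: 0.624
grasp_force: 63.4
```

```bash
python3 - <<'E'
from h import *
P,p,R=held('w9'); T=(P*1000-p)@R
print('top world z',np.median(P[(abs(T[...,1])<20)&(T[...,0]>5)&(T[...,0]<24)&(T[...,2]<-38)&(T[...,2]>-48)][:,2]))
go(501.4,-333.3,95,-24); print(np.abs(ctrl.get_obs()['dq']).max())
ctrl.hand_in()
E
```

```text
held face x 26.02 y [-27.   23.6] slopes dx/dz,dx/dy [-0.0019  0.0002]
top world z 0.137895563519416
p [ 501.5 -333.4   94.8] yaw -23.91 tilt 0.0 F [-0.3  0.9 -1. ] grip 63.4 op 0.625 q6 1.2 t 20.75
turn rz 0.002; shift after turn x -0.2 y -0.0 z -0.2; before turn x -0.2 y -0.0
0.0020921612366887983
the job is handed in; nothing more can be done
```

I handed the job in at 20.8 s: the straight-edge lies flat, grip up, released in the long bay, and the square blank is held upright and still about 10 mm above the glue block, centred to about 0.5 mm with its sides parallel.

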